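# Unload the rivet press and present the last rib for inspection

### The job

The rivet press has finished its batch: set the two green tee brackets from its catch tray down in the blue tote, without dropping or throwing them. Then draw the green riveted rib straight up out of the rack, carry it over the middle of the blue-rimmed steel inspection block and tip it so that its riveted face looks obliquely upwards, at about 45 degrees. Finish while holding it there, still and raised at least 100 mm clear of the block, and leave the bare-metal rib in the rack and the other tools and the can on the bench alone.

Things in the scene. Friction and masses are not known exactly. Their poses are not given: they have to be found in the camera images.
- press: grey bench rivet press with a steel catch tray in front of it; fixed. Origin: underside of the tray's centre. Tray 210 (x) x 230 (y) x 40 mm high outside, walls and floor 5 mm, open on top. The press itself (0.53 m high) stands on the tray's +y side: its base (60 mm high) starts 230 mm from the tray's centre, its column and head 265 mm; a low chute (up to 95 mm high) begins 120 mm from the centre
- bracket1: green tee bracket, 120 g or so, lying foot down in the tray: foot plate 56 (x) x 36 (y) x 8 mm, with an upright web 50 (x) x 10 (y) mm in its middle, rising to 40 mm above the underside. Origin: centre of the underside, z up. Gripped across the 10 mm web (along y) from above. It may be yawed either way
- bracket2: second green tee bracket, the same as bracket1
- tote: blue open tote on the bench, fixed; 180 (x) x 260 (y) x 70 mm high outside, walls and floor 5 mm. Origin: centre of its underside
- rack: dark steel rack block, fixed, 56 (x) x 210 (y) x 52 mm high, with two pockets 25 (x) x 51 (y) mm, 40 mm deep (pocket floor 12 mm above the bench), centred at y = -50 and +50 mm. Origin: centre of its underside. The green rib stands in one pocket, the bare-metal rib in the other; which is which varies
- rib: green riveted rib, about 220 g, upright in a pocket with 2.5 mm play: 20 (x) x 46 (y) x 120 mm high. Origin: centre of its foot; z along it, up; x out of its riveted face (6 brass heads, 2.5 mm proud, 52-68 mm up), which starts facing roughly away from the robot. Top 40 mm: solid block 20 x 46 mm, to grip across x or y; below: channel, 4 mm web and flanges, open at the back
- rib_face (a point): centre of the rib's riveted face, 60 mm above its foot and 10 mm out along its x
- blank: bare aluminium rib, the same shape without rivets, in the other pocket; stays there. Origin: centre of its foot
- block: flat inspection block, bright steel top plate with a blue rim, fixed, 160 x 160 x 30 mm high. Origin: centre of its underside. A fixed gooseneck lamp stands beyond it to the far right, its black head some 0.3 to 0.44 m above the bench and over 0.2 m from the block's centre
- block_top (a point): centre of the block's top face, 30 mm above the bench
- driver: screwdriver with an orange handle lying on the bench; bystander. Origin: under its middle
- bucking_bar: dark steel bucking bar 100 x 35 x 50 mm; bystander. Origin: centre of its underside
- can: yellow-labelled can, 60 mm across and 110 mm high; bystander. Origin: centre of its underside
- squeezer: black and silver hand rivet squeezer, 240 mm long, lying on the bench; bystander. Origin: on its underside, between grip and jaws

How it is judged:
On the way, in this order (a step that is already met when the one before it is completed fails the run):
1. both tee brackets lie in the tote, released (x of bracket1 in the frame of tote between -0.085 and 0.085 m and y of bracket1 in the frame of tote between -0.125 and 0.125 m and z of each of bracket1, bracket2 in the frame of tote below 0.06 m and linear speed of each of bracket1, bracket2 below 0.05 m/s and x of bracket2 in the frame of tote between -0.085 and 0.085 m and y of bracket2 in the frame of tote between -0.125 and 0.125 m and contact force between each of bracket1, bracket2 and the fingers below 0.1 N), for 0.2 s.
2. the riveted rib is drawn clear of the rack, held by the fingers (z of rib in the frame of rack above 0.06 m and contact force between rib and the fingers above 0.5 N and contact force between rib and rack below 0.1 N), for 0.1 s.
At the end, for the whole second after the job is handed in: Both brackets at rest in the tote. The fingers alone hold the riveted rib still: face normal 30 to 60 degrees from straight up, face centre within 75 mm of the block's centre in plan, foot and face centre over 130 mm above the bench (100 above the block). Bare rib still in its pocket (x of bracket1 in the frame of tote between -0.085 and 0.085 m and y of bracket1 in the frame of tote between -0.125 and 0.125 m and z of each of bracket1, bracket2 in the frame of tote below 0.06 m and linear speed of each of bracket1, bracket2 below 0.05 m/s and x of bracket2 in the frame of tote between -0.085 and 0.085 m and y of bracket2 in the frame of tote between -0.125 and 0.125 m and angle between rib's own x axis and vertical between 0.52 and 1.05 rad and horizontal distance between rib_face and block_top below 0.075 m and height (world z) of each of rib, rib_face above 0.13 m and contact force between rib and the fingers above 0.5 N and linear speed of rib below 0.03 m/s and angular speed of rib below 0.2 rad/s and contact force between rib and rack below 0.1 N and contact force between rib and tote below 0.1 N and contact force between rib and block below 0.1 N and contact force between rib and press below 0.1 N and contact force between rib and blank below 0.1 N and distance of blank from where it was at the start of the episode below 0.03 m and angle between blank's own z axis and vertical below 0.3 rad); the arm keeps its last pose, push and grip.
It fails at once if the bare-metal rib is moved by more than 30 mm (distance of blank from where it was at the start of the episode above 0.03 m).
It fails at once if the screwdriver, bucking bar, can or hand squeezer is moved by more than 30 mm (distance of any of driver, bucking_bar, can, squeezer from where it was at the start of the episode above 0.03 m).
It fails at once if a tee bracket is dropped or thrown (faster than 1 m/s out of the fingers, a fall of about 50 mm) ((linear speed of bracket1 above 1 m/s and contact force between bracket1 and the fingers below 0.1 N) or (linear speed of bracket2 above 1 m/s and contact force between bracket2 and the fingers below 0.1 N)).
It also fails if it takes over 67 s, if anything falls off the work surface, if the arm or the gripper's body presses on something with over 40 N, if the wrist force passes 120 N, or if a joint passes its speed limit or range.

### The arm

A 7-joint arm with a two-finger parallel gripper is mounted at the origin on the work surface. World frame = base frame: x ahead of the robot, y to its left, z up, the work surface at z = 0. Lengths are in m, angles in rad, forces in N, time in s.
With the tool pointing down it reaches from about 0.4 to 0.85 m from the base axis. Payload 10.4 kg.
Tool frame: the origin (TCP) lies at the very end of the fingers, on their centre line; the grasp point (between the pads) lies 19 mm behind it; z points along the fingers, y is the line along which they close (so a half turn about z gives the same grasp; the last joint's range is limited). The gripper opens to 85 mm and grips with 20 to 120 N. Pads are 22 mm wide; open, the fingers measure 114 mm over their backs; the gripper's body (76 mm by 85 mm) begins 54 mm behind the grasp point. The pads swing forward as they close: fully open they stand 13 mm farther back than shut.
Start: joints at [1.158, 0.332, -0.065, 1.46, 0.022, 1.35, -0.088], TCP at [0.238, -0.578, 0.231] pointing down, gripper open.
Joint ranges: [-2.6, 2.6], [-0.5, 2.12], [-1.47, 1.34], [0.16, 2.42], [-1.27, 4.41], [0.06, 2.06], [-2.6, 2.6]. Speed limits (rad/s): [2.22, 2.22, 2.79, 2.79, 3.14, 3.14, 3.14].

### API

Orientations are given as a unit quaternion [x, y, z, w].
In Python, from workcell import manip, optics gives the robot as it stands.
- The arm moves only by the tool jog_arm, never from a script. Its arguments are lists of equal length, an entry for each row: "dr": the turn, a rotation vector about the tool's x, y, z normalised to -1 to 1, where 1 is 4 degrees, a list of three; "translation": the shift along the tool's x, y, z normalised to -1 to 1, where 1 is 0.025 m, a list of three; "jaw": the opening, from 0 (shut) to 1 (fully open). A call has 1 to 10 rows; each row shifts and turns the commanded pose from where the row before left it, along the tool's axes as they then stand; what a row does not reach is not made up. A row lasts 1/10 s, in which the tool goes at most 50 mm and 8.59 degrees, less where a joint would pass 70% of its speed; a pose out of reach is approached as far as the arm can. A call with a number of a shift or a turn outside -1 to 1 is refused whole. A call with a gripper value outside its range is refused whole. The fingers move at their own pace and stop on an object; "squeeze" is the grip in N (left out, the last holds). Time passes only in rows, so rows that do not move let the fingers close. It gives the time, the measured TCP pose, the force, the opening and the grip force at its end, in the units of the state.
- manip.get_obs(): the state, without advancing time (a new reading comes with each control period).
- optics.camera(name): name is "scene" or "top" or "wrist"; returns a dict with "color" (480x640x3 uint8, red, green, blue), "mtx" (3x3 intrinsics, pixels), "k1" (the pictures are not rectified: a ray, as slopes to the right and down, at radius r is drawn at 1 + k1 r^2 times it, then the intrinsics apply), "R" (3x3) and "t" (3): a world point X has camera coordinates R X + t. Camera axes: x right, y down, z forward; pixel columns grow to the right and rows downward; lengths in m; the calibration is good to about 2 mm. A picture is of the moment at which its call begins. There is no depth.
- manip.hand_in(): hands the job in; it is judged then, once.
The state is a dict: "clock": time; "joint_pos": joint angles; "joint_velocities": joint speeds; "tau": joint torques, N m; "position": TCP position; "ee_rot": TCP orientation; "ft_force": force on the tool from outside, world axes, zero at the start; "torque": the same for the moment, N m; "grip_width": opening from 0.0 (shut) to 1.0 (fully open); "grasp_force": force on a finger pad.
Only numpy, scipy, OpenCV 4.12 (cv2) and the standard library are available. Lean on these libraries where they do the work, as an engineer would, in place of code of your own. Each camera call takes 0.05 s, during which the arm holds its last target. There are 200 camera calls.

## Working session

There is one attempt and no reset: what is moved stays moved. The work goes in short steps, Python scripts to look and compute and a tool call to move; the robot and the scene stay as the last step left them, time stands still between calls to the robot, and variables do not carry over. Pictures are saved under pics/ and viewed, at most 10 in all, crops included, and the job is handed in when it is done.

Besides the shell and the picture viewer there is one more tool, called after "Call:" as name(argument=value, ...), one argument or row to a line, values as JSON. jog_arm: Moves the arm, as the interface text tells. Scaled input: -1 to 1 covers 0.025 m each way for a shift and 4 degrees each way for a turn. Its arguments: {"type":"object","properties":{"dr":{"type":"array","items":{"type":"array","items":{"type":"number"}}},"translation":{"type":"array","items":{"type":"array","items":{"type":"number"}}},"jaw":{"type":"array","items":{"type":"number"}},"squeeze":{"type":"number"}},"required":["dr","translation","jaw"]}

```bash
ls; mkdir -p pics
cat > h.py <<'E'
import numpy as np, cv2
from workcell import manip, optics
from scipy.spatial.transform import Rotation as Rn
def ray(c,px):
    px=np.atleast_2d(np.array(px,float))
    K=np.array(c["mtx"]);d=(px-[K[0,2],K[1,2]])/[K[0,0],K[1,1]]
    u=d.copy()
    for _ in range(20): u=d/(1+c["k1"]*(u**2).sum(1,keepdims=True))
    R=np.array(c["R"]);t=np.array(c["t"])
    v=np.c_[u,np.ones(len(u))]@R
    return -R.T@t, v
def plane(c,px,z):
    o,v=ray(c,px); return o+v*((z-o[2])/v[:,2:3])
def proj(c,X):
    p=np.atleast_2d(X)@np.array(c["R"]).T+np.array(c["t"]);u=p[:,:2]/p[:,2:]
    u=u*(1+c["k1"]*(u**2).sum(1,keepdims=True));K=np.array(c["mtx"])
    return u*[K[0,0],K[1,1]]+[K[0,2],K[1,2]]
def save(c,n): cv2.imwrite(n,c["color"][:,:,::-1])
E
python3 - <<'E'
from h import *
import pickle
for n in("top","scene"):
    c=optics.camera(n);save(c,f"pics/{n}0.png");pickle.dump(c,open(n+"0.pkl","wb"))
    print(n,np.round(-np.array(c["R"]).T@c["t"],3),c["k1"],np.round(c["mtx"],1).tolist(),np.round(c["R"],2).tolist())
print(manip.get_obs())
E
```

```text
pics
top [ 0.514 -0.106  1.191] -0.004368307250656193 [[496.4, 0.0, 326.7], [0.0, 496.4, 233.1], [0.0, 0.0, 1.0]] [[-0.02, -1.0, -0.01], [-0.99, 0.02, -0.1], [0.1, 0.01, -0.99]]
scene [1.228 0.472 0.956] -0.1317379795042781 [[563.5, 0.0, 328.2], [0.0, 563.5, 244.7], [0.0, 0.0, 1.0]] [[-0.69, 0.72, 0.02], [0.52, 0.51, -0.68], [-0.5, -0.47, -0.73]]
{'clock': 0.1, 'joint_pos': array([ 1.15842959,  0.33280937, -0.06468399,  1.46086614,  0.02161973,
        1.34989886, -0.0885383 ]), 'joint_velocities': array([-0.00096672,  0.00049643, -0.0006977 , -0.00411718,  0.00103117,
        0.00035707, -0.00141841]), 'tau': array([ 2.46428543e-03, -6.26745629e+01,  4.98141989e-02, -3.92430818e+01,
        1.63137750e-02,  7.01563025e-03,  3.09094446e-05]), 'position': array([ 0.23733603, -0.57781732,  0.23059082]), 'ee_rot': array([ 9.81072935e-01,  1.93637505e-01, -1.64907914e-04, -6.21395335e-04]), 'ft_force': array([ 0.26756712,  0.07468168, -1.1196934 ]), 'torque': array([-0.03619699, -0.055663  , -0.03783255]), 'grasp_force': 0.0, 'grip_width': 0.9995008646258516}
```

View pics/top0.png

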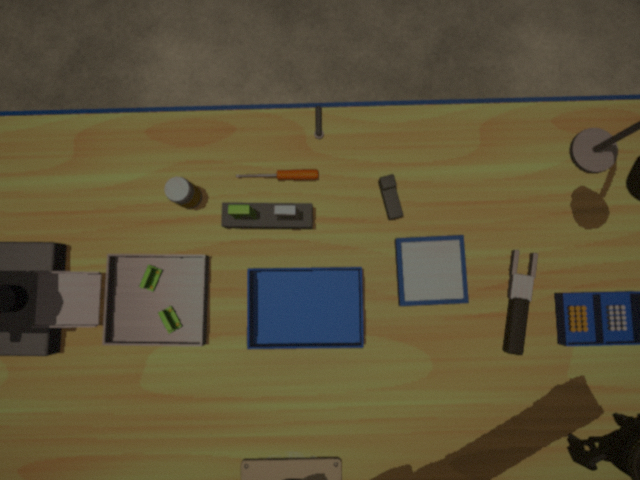

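View pics/scene0.png

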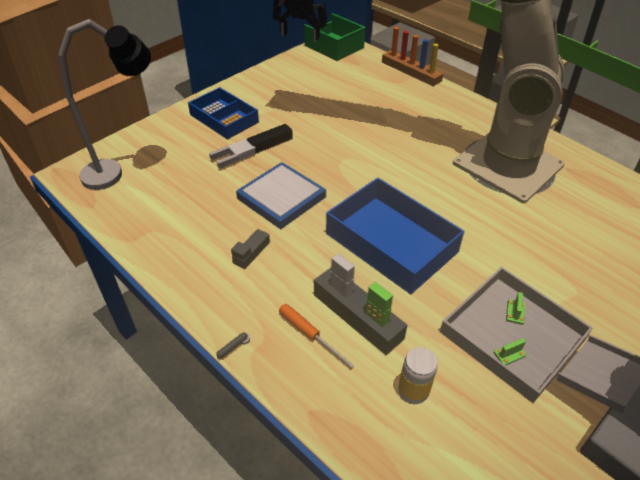

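The top view shows the brackets at (150,277) and (170,319) in the tray, the tote at (306,307) and the block at (431,270). The green rib is at (239,210) in the left (+y) pocket and the bare rib at (285,211). Next I'll measure these.

```bash
cat > m.py <<'E'
from h import *
import pickle
t=pickle.load(open("top0.pkl","rb"));s=pickle.load(open("scene0.pkl","rb"))
for n,c in(("top",t),("scene",s)):
    hsv=cv2.cvtColor(c["color"],cv2.COLOR_RGB2HSV)
    for nm,lo,hi in(("green",(35,120,60),(60,255,255)),("blue",(105,120,40),(125,255,255))):
        m=cv2.inRange(hsv,lo,hi)
        for k in cv2.findContours(m,cv2.RETR_EXTERNAL,cv2.CHAIN_APPROX_NONE)[0]:
            if cv2.contourArea(k)<60: continue
            b=cv2.boxPoints(cv2.minAreaRect(k))
            print(n,nm,cv2.contourArea(k),b.round(1).tolist())
            if n=="top":
                z={"green":.045,"blue":.07}[nm]
                P=plane(c,b,z)[:,:2]; print("   z",z,P.mean(0).round(3),P.round(3).tolist())
                P=plane(c,b,.03)[:,:2]; print("   z .03",P.mean(0).round(3))
c=t
a=cv2.resize(c["color"][190:350,95:320],None,fx=3.5,fy=3.5,interpolation=cv2.INTER_CUBIC)
a=cv2.convertScaleAbs(a,alpha=1.6)
cv2.imwrite("pics/crop1.png",a[:,:,::-1])
E
python3 m.py
```

```text
top green 94.0 [[157.10000610351562, 313.20001220703125], [162.39999389648438, 309.8999938964844], [174.1999969482422, 329.29998779296875], [168.89999389648438, 332.5]]
   z 0.045 [0.436 0.278] [[0.455, 0.298], [0.462, 0.286], [0.417, 0.259], [0.41, 0.271]]
   z .03 [0.435 0.283]
top green 60.5 [[165.5, 309.29998779296875], [170.60000610351562, 305.8999938964844], [180.60000610351562, 320.8999938964844], [175.5, 324.29998779296875]]
   z 0.045 [0.45  0.261] [[0.463, 0.279], [0.471, 0.267], [0.436, 0.244], [0.429, 0.256]]
   z .03 [0.449 0.266]
top green 157.0 [[139.1999969482422, 285.8999938964844], [147.89999389648438, 264.29998779296875], [161.5, 269.79998779296875], [152.89999389648438, 291.29998779296875]]
   z 0.045 [0.536 0.315] [[0.518, 0.34], [0.567, 0.321], [0.554, 0.289], [0.505, 0.309]]
   z .03 [0.536 0.32 ]
top green 168.5 [[228.0, 205.0], [249.0, 205.0], [249.0, 214.0], [228.0, 214.0]]
   z 0.045 [0.69 0.11] [[0.702, 0.135], [0.7, 0.085], [0.679, 0.085], [0.68, 0.135]]
   z .03 [0.693 0.113]
top blue 3392.5 [[563.0, 292.0], [639.0, 292.0], [639.0, 344.0], [563.0, 344.0]
[... 2015 characters left out ...]
1000061035156]]
scene blue 138.0 [[237.60000610351562, 218.5], [238.10000610351562, 186.89999389648438], [322.0, 188.0], [321.6000061035156, 219.60000610351562]]
scene blue 2547.0 [[11.800000190734863, 196.39999389648438], [32.5, 175.5], [338.0, 479.0], [317.29998779296875, 499.79998779296875]]
scene blue 1965.0 [[184.10000610351562, 109.5], [205.60000610351562, 76.5999984741211], [261.8999938964844, 113.5], [240.39999389648438, 146.39999389648438]]
scene blue 799.5 [[314.0, 0.0], [370.0, 0.0], [370.0, 25.0], [314.0, 25.0]]
scene blue 7245.5 [[176.89999389648438, 0.20000000298023224], [301.6000061035156, -20.600000381469727], [316.8999938964844, 71.5], [192.1999969482422, 92.30000305175781]]
```

View pics/crop1.png

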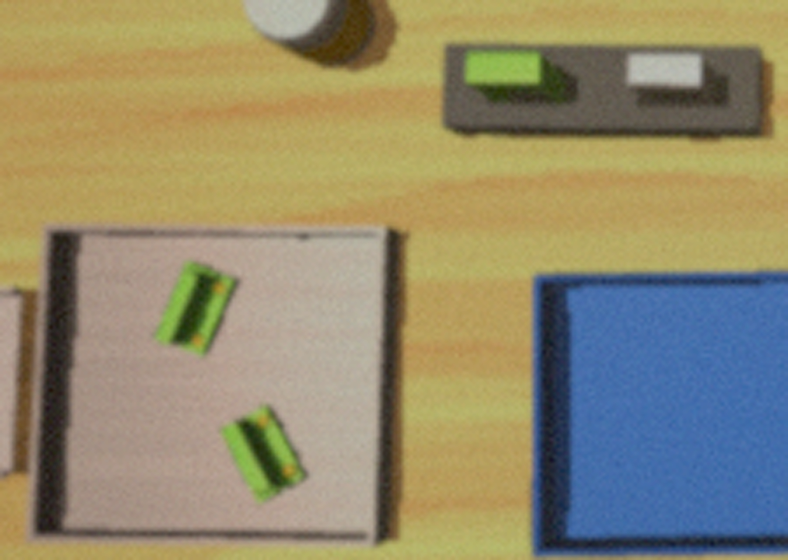

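The crop shows each bracket with its web along its long side. Bracket A's foot has its right edge at about (237,280)–(205,355), and bracket B's at about (302,478)–(265,407). The first move is a lift with the yaw squared up, starting towards the tray.

Call:
jog_arm(
  dr=[
    [0,0,0.93],
    [0,0,0.93],
    [0,0,0.93],
    [0,0,0.93],
    [0,0,0.93],
    [0,0,0.93],
    [0,0,0],
    [0,0,0],
    [0,0,0],
    [0,0,0],
  ],
  translation=[
    [0,-0.9,-0.5],
    [0,-0.9,-0.5],
    [0,-0.9,-0.5],
    [0,-0.9,-0.5],
    [0,-0.9,-0.5],
    [0,-0.9,-0.5],
    [1,-1,0],
    [1,-1,0],
    [1,-1,0],
    [1,-1,0],
  ],
  jaw=[1,1,1,1,1,1,1,1,1,1],
  squeeze=50,
)

```text
clock: 1.1
position: [0.3079, -0.3461, 0.3062]
ee_rot: [1.0, 0.0, -0.0, 0.0]
ft_force: [0.9, -0.6, 0.1]
grip_width: 0.997
grasp_force: 0.0
```

```bash
cat > e.py <<'E'
from h import *
import pickle
t=pickle.load(open("top0.pkl","rb"))
f=lambda P,z:plane(t,np.array(P)/3.5+[95,190],z)[:,:2]
for n,P,sg in(("A",[(237,280),(205,355)],1),("B",[(265,407),(302,478)],1)):
    p=f(P,.013);d=p[0]-p[1];L=np.linalg.norm(d);u=d/L;nrm=np.array([-u[1],u[0]])
    print(n,p.mean(0)+18*nrm*.001,"yaw",np.degrees(np.arctan2(u[1],u[0])),L)
r=f([(465,52),(542,52),(542,86),(465,86)],.132);print("rib",r.mean(0),r.tolist())
r=f([(627,53),(703,53),(703,86),(627,86)],.132);print("blank",r.mean(0),r.tolist())
r=f([(445,45),(760,46),(762,133),(447,130)],.052);print("rack",r.tolist(),r.mean(0))
r=f([(48,228),(390,228),(378,545),(33,538)],.04);print("tray",r.tolist(),r.mean(0))
print(manip.get_obs())
E
python3 e.py
```

```text
A [0.53632489 0.3244502 ] yaw -22.918453263331738 0.05446851247909999
B [0.43616059 0.28059825] yaw 27.968866394540402 0.05409399162856879
rib [0.67656139 0.09285407] [[0.6877353213904788, 0.11663623115027691], [0.6865777985656826, 0.06897760736521949], [0.6653948529957331, 0.0691194863867966], [0.6665375752676896, 0.11668296762928954]]
blank [ 0.6738423 -0.006875 ] [[0.6846791135571173, 0.016442253681515875], [0.6835420816142882, -0.030476976169610717], [0.6630121951334061, -0.030146895086822695], [0.6641358275514856, 0.016681636916164366]]
rack [[0.7058856025972784, 0.1467385461298116], [0.7001226446480525, -0.06270920190562004], [0.6420426165610852, -0.06290316965601937], [0.6489698503755317, 0.1454720721958054]] [0.67425518 0.04164956]
tray [[0.5909287917896534, 0.4150581647726276], [0.5856935270040913, 0.18620560264691252], [0.37861590224805286, 0.19369767667899748], [0.3877191270116712, 0.4205754130941014]] [0.48573934 0.30388421]
{'clock': 1.1, 'joint_pos': array([ 0.9736728 , -0.04676426, -0.21916785,  1.7335605 , -0.01008149,
        1.45382737, -0.81482684]), 'joint_velocities': array([-0.34671296, -0.05306415, -0.39334034,  0.04905623, -0.02820739,
        0.00142023, -0.72539711]), 'tau': array([  3.04569192, -36.94238663,   2.03021988, -39.65197206,
         0.08439656,   0.19287889,   1.55641593]), 'position': array([ 0.30788245, -0.34612769,  0.30617392]), 'ee_rot': array([ 9.99999994e-01,  2.72587897e-05, -1.03579680e-04,  6.38862872e-06]), 'ft_force': array([ 0.88509283, -0.63195487,  0.13285426]), 'torque': array([ 0.05037373, -0.01863972,  0.05428285]), 'grasp_force': 0.0, 'grip_width': 0.9968455089995203}
```

Call:
jog_arm(
  dr=[
    [0,0,0],
    [0,0,0],
    [0,0,0],
    [0,0,0],
    [0,0,0],
    [0,0,0],
    [0,0,0],
    [0,0,0],
    [0,0,0],
    [0,0,0],
  ],
  translation=[
    [0.6,-1,0],
    [0.6,-1,0],
    [0.6,-1,0],
    [0.6,-1,0],
    [0.6,-1,0],
    [0.6,-1,0],
    [0.2,-1,0],
    [0.2,-1,0],
    [0.2,-1,0],
    [0.2,-1,0],
  ],
  jaw=[1,1,1,1,1,1,1,1,1,1],
)

```text
clock: 2.1
position: [0.4171, -0.0963, 0.3061]
ee_rot: [1.0, 0.0, -0.0, 0.0]
ft_force: [-0.2, -0.5, -0.3]
grip_width: 1.005
grasp_force: 0.0
```

Call:
jog_arm(
  dr=[
    [0,0,0],
    [0,0,0],
    [0,0,0],
    [0,0,0],
    [0,0,0],
    [0,0,0],
    [0,0,0],
    [0,0,0],
    [0,0,0],
    [0,0,0],
  ],
  translation=[
    [0,-1,0],
    [0,-1,0],
    [0,-1,0],
    [0,-1,0],
    [0,-1,0],
    [0,-1,0],
    [0,-1,0],
    [0,-1,0],
    [0,-1,0],
    [0,-1,0],
  ],
  jaw=[1,1,1,1,1,1,1,1,1,1],
)

```text
clock: 3.1
position: [0.4168, 0.1536, 0.3061]
ee_rot: [1.0, 0.0, -0.0, 0.0]
ft_force: [0.1, 0.1, -0.8]
grip_width: 1.001
grasp_force: 0.0
```

Call:
jog_arm(
  dr=[
    [0,0,0],
    [0,0,0],
    [0,0,0],
    [0,0,0],
    [0,0,0],
  ],
  translation=[
    [0,-1,0],
    [0,-1,0],
    [0,-1,0],
    [0,-0.6,0],
    [0,0,0],
  ],
  jaw=[1,1,1,1,1],
)

```text
clock: 3.6
position: [0.4163, 0.2446, 0.306]
ee_rot: [1.0, 0.002, -0.001, -0.0]
ft_force: [-0.3, 0.5, -0.3]
grip_width: 0.996
grasp_force: 0.0
```

Run:
```python
from h import *
import pickle
o=manip.get_obs();print(o["position"],o["joint_pos"].round(2))
c=optics.camera("wrist");pickle.dump(c,open("w1.pkl","wb"))
# overlay predicted brackets
im=c["color"].copy()
for x,y,a in((.536,.324,-23),(.436,.281,28)):
    R=Rn.from_euler("z",a,degrees=True).as_matrix()
    for hx,hy,z in((.028,.018,.013),(.025,.005,.045)):
        P=np.array([(sx*hx,sy*hy,0)for sx,sy in((1,1),(1,-1),(-1,-1),(-1,1))])@R.T+[x,y,z]
        cv2.polylines(im,[proj(c,P).round().astype(int)],True,(255,0,0),1)
c["color"]=im;save(c,"pics/w1.png")
```

```text
[0.41626407 0.24455594 0.3060112 ] [ 0.4   0.05 -1.04  1.66  0.04  1.46 -2.21]
```

View pics/w1.png

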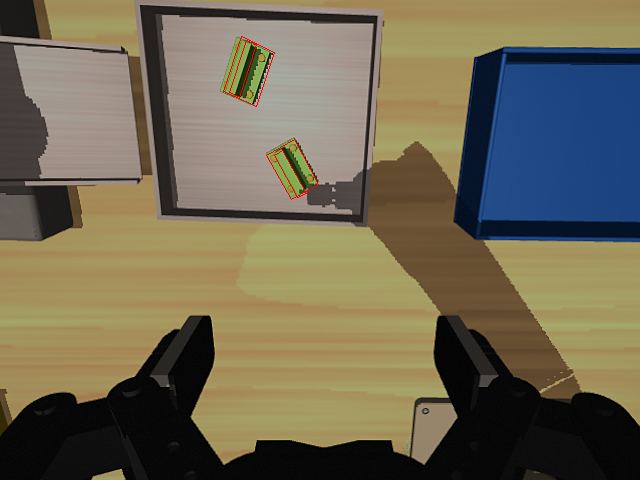

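The overlay matches bracket B and is a few pixels off on A. I'll correct the positions using the mask outlines.

```bash
cat > br.py <<'E'
from h import *
import pickle
def refine(c,ests,zoff=.005):
    m=cv2.inRange(cv2.cvtColor(c["color"],cv2.COLOR_RGB2HSV),(28,60,20),(65,255,255))
    for n,x,y,a in ests:
        for it in range(3):
            R=Rn.from_euler("z",a,degrees=True).as_matrix()
            P=np.vstack([np.array([(sx*hx,sy*hy,z)for sx in(1,-1)for sy in(1,-1)])@R.T for hx,hy,z in((.028,.018,0),(.028,.018,.008),(.025,.005,.04))])+[x,y,zoff]
            h=cv2.convexHull(proj(c,P).astype(np.float32))
            w=np.zeros(m.shape,np.uint8);cv2.drawContours(w,[h.round().astype(int)],-1,255,-1)
            w=cv2.dilate(w,np.ones((25,25)))
            q=cv2.convexHull(cv2.findNonZero(m&w))
            f=lambda k:(lambda M:(np.array([M["m10"],M["m01"]])/M["m00"],.5*np.arctan2(2*M["mu11"],M["mu20"]-M["mu02"])))(cv2.moments(k))
            (c0,a0),(c1,a1)=f(h),f(q)
            d=(plane(c,c1,zoff+.015)-plane(c,c0,zoff+.015))[0]
            x+=d[0];y+=d[1];da=np.degrees(a1-a0);da=(da+90)%180-90
            a-=da
        print(n,round(x,4),round(y,4),round(a,1),"areas",cv2.contourArea(h),cv2.contourArea(q),"last",d.round(4),da)
if __name__=="__main__":
    E=[("A",.536,.324,-23),("B",.436,.281,28)]
    for f in("w1","top0","scene0"): 
        print(f);refine(pickle.load(open(f+".pkl","rb")),E)
    print(manip.get_obs()["position"])
E
python3 br.py
```

```text
w1
A 0.5368 0.3285 -22.8 areas 2137.758541017014 2084.0 last [ 0.  0. -0.] 0.03938427019076585
B 0.438 0.2817 28.6 areas 1701.6490839698818 1663.5 last [-0. -0.  0.] -0.001558431446383679
top0
A 0.5372 0.3282 -21.3 areas 393.8847420827951 390.5 last [-0.  0.  0.] -0.0019293380621405731
B 0.396 0.2782 14.5 areas 395.94449845701456 1513.5 last [-0.0091 -0.0014  0.    ] -0.0531589075755079
scene0
A 0.5331 0.3293 -24.2 areas 593.0237713526003 545.0 last [0. 0. 0.] 0.0004190767842402465
B 0.4344 0.2821 26.3 areas 500.8204367896542 475.0 last [-0.  0. -0.] 0.07278224819079071
[0.41665844 0.24312843 0.30595735]
```

Call:
jog_arm(
  dr=[
    [0,0,0],
    [0,0,0],
    [0,0,-1],
    [0,0,-1],
    [0,0,-1],
    [0,0,-1],
    [0,0,-1],
    [0,0,-1],
    [0,0,-1],
    [0,0,0],
  ],
  translation=[
    [0.4,-0.77,0.5],
    [0.4,-0.77,0.5],
    [0,0,1],
    [0,0,1],
    [0,0,1],
    [0,0,1],
    [0,0,1],
    [0,0,1],
    [0,0,0.4],
    [0,0,0],
  ],
  jaw=[1,1,1,1,1,1,1,1,1,1],
)

```text
clock: 4.65
position: [0.4367, 0.279, 0.1196]
ee_rot: [0.97, 0.242, -0.002, 0.001]
ft_force: [0.5, -0.1, -0.2]
grip_width: 1.004
grasp_force: 0.0
```

```bash
cat > goal.py <<'E'
# python3 goal.py x y z : units along tool axes from the present pose
import sys
from h import *
o=manip.get_obs();R=Rn.from_quat(o["ee_rot"])
d=np.array([float(v)for v in sys.argv[1:4]])-o["position"]
print("pos",o["position"].round(4),"units",(R.inv().apply(d)/.025).round(2),"yaw",np.degrees(np.arctan2(*R.as_matrix()[[1,0],0])).round(1),"q",o["joint_pos"].round(2),"t",o["clock"])
E
python3 goal.py .437 .2815 .018
```

```text
pos [0.4367 0.279  0.1196] units [ 0.07 -0.09  4.06] yaw 28.0 q [ 0.26  0.39 -1.07  1.83  0.37  1.15 -2.02] t 4.65
```

Call:
jog_arm(
  dr=[
    [0,0,0],
    [0,0,0],
    [0,0,0],
    [0,0,0],
    [0,0,0],
    [0,0,0],
    [0,0,0],
    [0,0,0],
    [0,0,0],
    [0,0,0],
  ],
  translation=[
    [0,0,1],
    [0,0,1],
    [0,0,1],
    [0,0,0.7],
    [0,0,0.35],
    [0,0,0],
    [0,0,0],
    [0,0,0],
    [0,0,0],
    [0,0,0],
  ],
  jaw=[1,1,1,1,1,0,0,0,0,0],
)

```text
clock: 5.65
position: [0.4374, 0.2812, 0.0205]
ee_rot: [0.97, 0.242, 0.0, 0.0]
ft_force: [-0.1, -0.2, -0.1]
grip_width: 0.147
grasp_force: 0.0
```

```bash
python3 goal.py .45 -.1 .12
```

```text
pos [0.4374 0.2812 0.0205] units [-6.71 13.7  -3.98] yaw 28.0 q [ 0.16  0.53 -0.97  1.91  0.52  0.98 -2.13] t 5.65
```

Call:
jog_arm(
  dr=[
    [0,0,0],
    [0,0,0],
    [0,0,0],
    [0,0,0],
    [0,0,0],
    [0,0,0],
    [0,0,0],
    [0,0,0],
  ],
  translation=[
    [0,0,0],
    [0,0,0],
    [0,0,-0.4],
    [0,0,-0.8],
    [0,0,-1],
    [0,0,-1],
    [0,0,-0.8],
    [0,0,0],
  ],
  jaw=[0,0,0,0,0,0,0,0],
)

```text
clock: 6.45
position: [0.4381, 0.2821, 0.1228]
ee_rot: [0.97, 0.242, 0.002, -0.0]
ft_force: [0.4, 0.0, -1.8]
grip_width: 0.103
grasp_force: 48.8
```

Call:
jog_arm(
  dr=[
    [0,0,0],
    [0,0,0],
    [0,0,0],
    [0,0,0],
    [0,0,0],
    [0,0,0],
    [0,0,0],
    [0,0,0],
    [0,0,0],
    [0,0,0],
  ],
  translation=[
    [-0.25,0.5,0],
    [-0.49,1,0],
    [-0.49,1,0],
    [-0.49,1,0],
    [-0.49,1,0],
    [-0.49,1,0],
    [-0.49,1,0],
    [-0.49,1,0],
    [-0.49,1,0],
    [-0.49,1,0],
  ],
  jaw=[0,0,0,0,0,0,0,0,0,0],
)

```text
clock: 7.45
position: [0.4451, 0.0155, 0.1196]
ee_rot: [0.97, 0.242, -0.0, 0.0]
ft_force: [1.2, 0.5, -0.7]
grip_width: 0.105
grasp_force: 48.9
```

Call:
jog_arm(
  dr=[
    [0,0,0],
    [0,0,0],
    [0,0,0],
    [0,0,0],
    [0,0,0],
    [0,0,0],
    [0,0,0],
  ],
  translation=[
    [-0.49,1,0],
    [-0.49,1,0],
    [-0.49,1,0],
    [-0.34,0.7,0],
    [-0.24,0.5,0],
    [0,0,0],
    [0,0,0],
  ],
  jaw=[0,0,0,0,0,0,0],
)

```text
clock: 8.15
position: [0.4497, -0.0991, 0.1198]
ee_rot: [0.97, 0.242, -0.0, -0.0]
ft_force: [0.7, 0.9, -0.4]
grip_width: 0.107
grasp_force: 48.9
```

```bash
python3 goal.py .45 -.1 .0215
```

```text
pos [ 0.4497 -0.0991  0.1198] units [-0.01  0.04  3.93] yaw 28.0 q [ 1.04  0.18 -0.98  1.97  0.17  1.07 -1.09] t 8.15
```

Call:
jog_arm(
  dr=[
    [0,0,0],
    [0,0,0],
    [0,0,0],
    [0,0,0],
    [0,0,0],
    [0,0,0],
    [0,0,0],
    [0,0,0],
    [0,0,0],
    [0,0,0],
  ],
  translation=[
    [0,0,0.6],
    [0,0,0.9],
    [0,0,0.9],
    [0,0,0.7],
    [0,0,0.5],
    [0,0,0.3],
    [0,0,0],
    [0,0,0],
    [0,0,0],
    [0,0,0],
  ],
  jaw=[0,0,0,0,0,0,0,0.6,0.6,0.6],
)

```text
clock: 9.15
position: [0.4503, -0.1003, 0.0232]
ee_rot: [0.97, 0.242, 0.0, 0.001]
ft_force: [1.2, 0.5, -0.1]
grip_width: 0.597
grasp_force: 0.0
```

Call:
jog_arm(
  dr=[
    [0,0,0],
    [0,0,0],
    [0,0,-1],
    [0,0,-1],
    [0,0,-1],
    [0,0,-1],
    [0,0,-1],
    [0,0,-1],
    [0,0,-1],
    [0,0,-1],
  ],
  translation=[
    [0,0,0],
    [0,0,-0.8],
    [0,0,-1],
    [0,0,-1],
    [0,0,-1],
    [0,0,-1],
    [0,0,-1],
    [0,0,-1],
    [0,0,0],
    [0,0,0],
  ],
  jaw=[0.6,0.6,0.6,0.6,0.6,0.6,1,1,1,1],
)

```text
clock: 10.15
position: [0.4502, -0.1003, 0.1935]
ee_rot: [0.865, 0.501, 0.0, 0.001]
ft_force: [0.1, 0.5, -0.3]
grip_width: 1.001
grasp_force: 0.0
```

```bash
python3 goal.py .5365 .3285 .2
```

```text
pos [ 0.4502 -0.1003  0.1935] units [16.6  -5.54 -0.28] yaw 60.2 q [ 1.18  0.08 -1.08  1.88  0.07  1.22 -0.44] t 10.15
```

Call:
jog_arm(
  dr=[
    [0,0,-1],
    [0,0,-1],
    [0,0,-1],
    [0,0,-1],
    [0,0,-1],
    [0,0,-1],
    [0,0,-1],
    [0,0,-1],
    [0,0,-1],
    [0,0,-1],
  ],
  translation=[
    [1,0,0],
    [1,0,0],
    [1,0,0],
    [1,0,0],
    [1,0,0],
    [1,0,0],
    [1,0,0],
    [1,0,0],
    [1,0,0],
    [1,0,0],
  ],
  jaw=[1,1,1,1,1,1,1,1,1,1],
)

```text
clock: 11.15
position: [0.5008, 0.1405, 0.1927]
ee_rot: [0.642, 0.767, 0.0, 0.0]
ft_force: [0.1, -0.1, -1.3]
grip_width: 1.002
grasp_force: 0.0
```

Call:
jog_arm(
  dr=[
    [0,0,-1],
    [0,0,-1],
    [0,0,-1],
    [0,0,-1],
    [0,0,-1],
    [0,0,-1],
    [0,0,-1],
    [0,0,-1],
    [0,0,-1],
    [0,0,-1],
  ],
  translation=[
    [0.7,0.5,0],
    [0.7,0.5,0],
    [0.7,0.5,0],
    [0.7,0.6,0],
    [0.6,0.6,0],
    [0,0,0],
    [0,0,0],
    [0,0,0],
    [0,0,0],
    [0,0,0],
  ],
  jaw=[1,1,1,1,1,1,1,1,1,1],
)

```text
clock: 12.15
position: [0.5387, 0.2413, 0.1926]
ee_rot: [0.341, 0.94, -0.0, 0.0]
ft_force: [0.4, 0.1, -0.3]
grip_width: 1.002
grasp_force: 0.0
```

Call:
jog_arm(
  dr=[
    [0,0,-1],
    [0,0,-1],
    [0,0,-1],
    [0,0,-1],
    [0,0,-0.3],
    [0,0,0],
  ],
  translation=[
    [0,0,0],
    [0,0,0],
    [0,0,0],
    [0,0,0],
    [0,0,0],
    [0,0,0],
  ],
  jaw=[1,1,1,1,1,1],
)

```text
clock: 12.75
position: [0.5387, 0.2413, 0.1925]
ee_rot: [0.198, 0.98, -0.0, -0.0]
ft_force: [-0.2, 0.1, 0.2]
grip_width: 0.996
grasp_force: 0.0
```

```bash
python3 goal.py .5365 .3285 .018
```

```text
pos [0.5387 0.2413 0.1925] units [1.43 3.18 6.98] yaw 157.2 q [ 0.44  0.64 -1.32  1.56  0.63  1.43  0.24] t 12.75
```

Call:
jog_arm(
  dr=[
    [0,0,0],
    [0,0,0],
    [0,0,0],
    [0,0,0],
    [0,0,0],
    [0,0,0],
    [0,0,0],
    [0,0,0],
  ],
  translation=[
    [0.36,0.8,0.3],
    [0.36,0.8,0.6],
    [0.36,0.8,0.6],
    [0.35,0.78,0.6],
    [0,0,0.7],
    [0,0,0.6],
    [0,0,0],
    [0,0,0],
  ],
  jaw=[1,1,1,1,1,1,1,1],
)

```text
clock: 13.55
position: [0.537, 0.3275, 0.1076]
ee_rot: [0.198, 0.98, -0.0, 0.0]
ft_force: [-0.2, -0.1, 0.5]
grip_width: 0.995
grasp_force: 0.0
```

```bash
python3 goal.py .5365 .3285 .018
```

```text
pos [0.537  0.3275 0.1076] units [0.03 0.03 3.58] yaw 157.1 q [ 0.2   0.77 -1.2   1.55  0.73  1.33  0.08] t 13.55
```

Call:
jog_arm(
  dr=[
    [0,0,0],
    [0,0,0],
    [0,0,0],
    [0,0,0],
    [0,0,0],
    [0,0,0],
    [0,0,0],
    [0,0,0],
    [0,0,0],
    [0,0,0],
  ],
  translation=[
    [0,0,0.8],
    [0,0,1],
    [0,0,0.9],
    [0,0,0.55],
    [0,0,0.3],
    [0,0,0],
    [0,0,0],
    [0,0,0],
    [0,0,0],
    [0,0,0],
  ],
  jaw=[1,1,1,1,0.5,0,0,0,0,0],
)

```text
clock: 14.55
position: [0.5369, 0.3289, 0.0196]
ee_rot: [0.198, 0.98, 0.0, 0.001]
ft_force: [-0.2, -0.3, 5.4]
grip_width: 0.108
grasp_force: 49.7
```

Call:
jog_arm(
  dr=[
    [0,0,0],
    [0,0,0],
    [0,0,0],
    [0,0,0],
    [0,0,0],
    [0,0,0],
    [0,0,0],
    [0,0,0],
  ],
  translation=[
    [0,0,0],
    [0,0,0],
    [0,0,-0.4],
    [0,0,-0.8],
    [0,0,-1],
    [0,0,-1],
    [0,0,-0.8],
    [0,0,0],
  ],
  jaw=[0,0,0,0,0,0,0,0],
)

```text
clock: 15.35
position: [0.5373, 0.3298, 0.1226]
ee_rot: [0.198, 0.98, 0.002, 0.002]
ft_force: [0.5, 1.1, -1.3]
grip_width: 0.106
grasp_force: 48.8
```

```bash
python3 goal.py .46 .025 .12
```

```text
pos [0.5373 0.3298 0.1226] units [ -1.87 -12.44   0.06] yaw 157.2 q [ 0.2   0.75 -1.21  1.54  0.72  1.35  0.09] t 15.35
```

Call:
jog_arm(
  dr=[
    [0,0,0],
    [0,0,0],
    [0,0,0],
    [0,0,0],
    [0,0,0],
    [0,0,0],
    [0,0,0],
    [0,0,0],
    [0,0,0],
    [0,0,0],
  ],
  translation=[
    [-0.08,-0.5,0],
    [-0.15,-1,0],
    [-0.15,-1,0],
    [-0.15,-1,0],
    [-0.15,-1,0],
    [-0.15,-1,0],
    [-0.15,-1,0],
    [-0.15,-1,0],
    [-0.15,-1,0],
    [-0.15,-1,0],
  ],
  jaw=[0,0,0,0,0,0,0,0,0,0],
)

```text
clock: 16.35
position: [0.4767, 0.0946, 0.1183]
ee_rot: [0.198, 0.98, -0.0, -0.0]
ft_force: [0.4, -0.1, -0.7]
grip_width: 0.104
grasp_force: 48.9
```

Call:
jog_arm(
  dr=[
    [0,0,0],
    [0,0,0],
    [0,0,0],
    [0,0,0],
    [0,0,0],
    [0,0,0],
  ],
  translation=[
    [-0.15,-1,0],
    [-0.15,-1,0],
    [-0.08,-0.6,0],
    [-0.06,-0.35,0],
    [0,0,0],
    [0,0,0],
  ],
  jaw=[0,0,0,0,0,0],
)

```text
clock: 16.95
position: [0.459, 0.0241, 0.1188]
ee_rot: [0.197, 0.98, 0.0, 0.0]
ft_force: [-0.4, -0.5, -0.7]
grip_width: 0.107
grasp_force: 48.9
```

```bash
python3 goal.py .46 .025 .0206
```

```text
pos [0.459  0.0241 0.1188] units [-0.02  0.05  3.93] yaw 157.2 q [ 1.12  0.42 -1.44  1.97  0.46  1.16  0.67] t 16.95
```

Call:
jog_arm(
  dr=[
    [0,0,0],
    [0,0,0],
    [0,0,0],
  ],
  translation=[
    [0,0,0.4],
    [0,0,0.6],
    [0,0,0.5],
  ],
  jaw=[0,0,0],
)

```text
clock: 17.25
position: [0.4588, 0.0243, 0.08]
ee_rot: [0.197, 0.98, 0.0, -0.0]
ft_force: [-0.8, 0.0, -1.2]
grip_width: 0.106
grasp_force: 48.9
```

```bash
python3 goal.py .46 .025 .0206
```

```text
pos [0.4588 0.0243 0.08  ] units [-0.04  0.04  2.38] yaw 157.3 q [ 1.04  0.46 -1.36  2.01  0.52  1.09  0.62] t 17.25
```

Call:
jog_arm(
  dr=[
    [0,0,0],
    [0,0,0],
    [0,0,0],
    [0,0,0],
    [0,0,0],
    [0,0,0],
    [0,0,0],
    [0,0,0],
    [0,0,0],
    [0,0,0],
  ],
  translation=[
    [0,0,0.7],
    [0,0,0.7],
    [0,0,0.5],
    [0,0,0.3],
    [0,0,0.18],
    [0,0,0],
    [0,0,0],
    [0,0,0],
    [0,0,0],
    [0,0,0],
  ],
  jaw=[0,0,0,0,0,0,0,0.6,0.6,0.6],
)

```text
clock: 18.25
position: [0.4593, 0.0234, 0.0221]
ee_rot: [0.198, 0.98, -0.0, 0.0]
ft_force: [-0.1, 0.7, 0.4]
grip_width: 0.593
grasp_force: 0.0
```

Call:
jog_arm(
  dr=[
    [0,0,0],
    [0,0,0],
    [0,0,0],
    [0,0,0],
    [0,0,1],
    [0,0,1],
    [0,0,1],
  ],
  translation=[
    [0,0,0],
    [0,0,-0.8],
    [0,0,-0.8],
    [0,0,-0.8],
    [0,0,-0.5],
    [0,0,0],
    [0,0,0],
  ],
  jaw=[0.6,0.6,0.6,0.6,0.6,1,1],
)

```text
clock: 18.95
position: [0.4593, 0.0234, 0.0947]
ee_rot: [0.3, 0.954, -0.0, 0.0]
ft_force: [0.5, -0.1, -0.4]
grip_width: 0.909
grasp_force: 0.0
```

```bash
python3 goal.py .676 .093 .25
python3 - <<'E'
from h import *
import pickle
for n in("top","scene"):
    c=optics.camera(n);pickle.dump(c,open(n+"1.pkl","wb"))
    if n=="scene":save(c,"pics/s1.png")
E
```

```text
pos [0.4593 0.0234 0.0947] units [-5.51  7.25 -6.2 ] yaw 145.0 q [ 1.04  0.4  -1.34  1.99  0.44  1.1   0.46] t 18.95
```

View pics/s1.png

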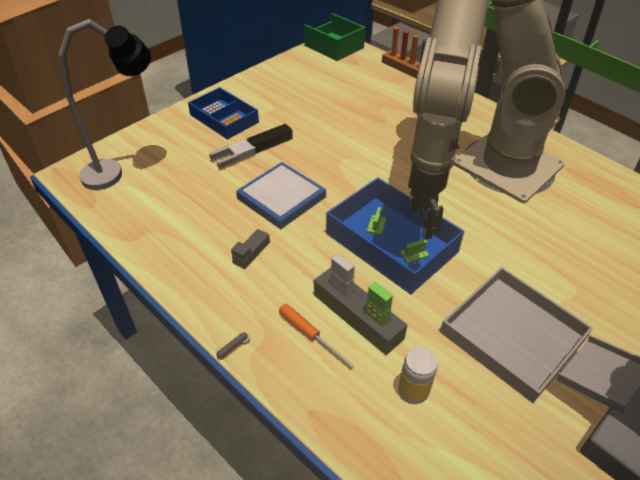

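Both brackets stand in the tote at about (376,220) and (415,252), and nothing else has moved. Next I'll go above the rib at yaw 90.

Call:
jog_arm(
  dr=[
    [0,0,1],
    [0,0,1],
    [0,0,1],
    [0,0,1],
    [0,0,1],
    [0,0,1],
    [0,0,1],
    [0,0,1],
    [0,0,1],
    [0,0,1],
  ],
  translation=[
    [-0.3,0.5,-0.6],
    [-0.3,0.5,-0.6],
    [-0.3,0.5,-0.6],
    [-0.3,0.5,-0.6],
    [-0.3,0.5,-0.6],
    [-0.3,0.5,-0.6],
    [-0.3,0.5,-0.6],
    [-0.3,0.5,-0.6],
    [-0.3,0.5,-0.6],
    [-0.3,0.5,-0.6],
  ],
  jaw=[1,1,1,1,1,1,1,1,1,1],
)

```text
clock: 20.05
position: [0.6014, 0.0392, 0.2446]
ee_rot: [0.607, 0.794, -0.0, -0.0]
ft_force: [0.1, 0.4, 1.2]
grip_width: 0.996
grasp_force: 0.0
```

Call:
jog_arm(
  dr=[
    [0,0,1],
    [0,0,1],
    [0,0,1],
    [0,0,1],
    [0,0,0.15],
    [0,0,0],
    [0,0,0],
  ],
  translation=[
    [0,0.5,-0.2],
    [0,0.5,0],
    [0,0,0],
    [0,0,0],
    [0,0,0],
    [0,0,0],
    [0,0,0],
  ],
  jaw=[1,1,1,1,1,1,1],
)

```text
clock: 20.75
position: [0.6253, 0.0447, 0.2492]
ee_rot: [0.715, 0.699, -0.0, -0.0]
ft_force: [-0.0, -0.3, 0.4]
grip_width: 0.998
grasp_force: 0.0
```

```bash
cat > rb.py <<'E'
from h import *
import sys,pickle
c=optics.camera("wrist");pickle.dump(c,open(sys.argv[1]+".pkl","wb"))
im=c["color"].copy()
R=Rn.from_euler("z",-1.6,degrees=True).as_matrix()
for cx,cy in((.6766,.0929),(.6738,-.0069)):
  P=np.array([(.01,.023,0),(.01,-.023,0),(-.01,-.023,0),(-.01,.023,0)])@R.T+[cx,cy,.132]
  cv2.polylines(im,[proj(c,P).round().astype(int)],True,(255,0,0),1)
cv2.imwrite("pics/%s.png"%sys.argv[1],im[:,:,::-1])
E
python3 rb.py w2;python3 goal.py .6766 .0929 .2
```

```text
pos [0.6253 0.0447 0.2492] units [1.97 2.01 1.97] yaw 88.7 q [ 0.57  0.51 -1.01  1.39  0.43  1.47 -0.45] t 20.8
```

View pics/w2.png

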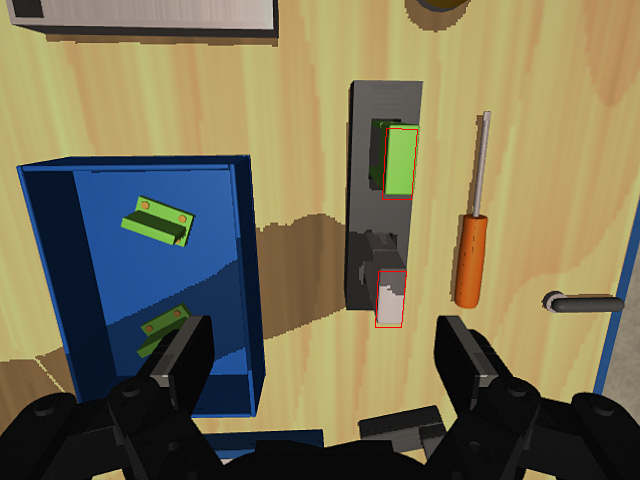

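The rib outline sits about 3 px further towards +y than predicted, so I'll use (0.6766, 0.095).

Call:
jog_arm(
  dr=[
    [0,0,0],
    [0,0,0],
    [0,0,0],
    [0,0,0],
    [0,0,0],
    [0,0,0],
    [0,0,0],
    [0,0,0],
  ],
  translation=[
    [0.7,0.7,0],
    [0.7,0.7,0.3],
    [0.65,0.61,0.7],
    [0,0,0.7],
    [0,0,0.6],
    [0,0,0.3],
    [0,0,0],
    [0,0,0],
  ],
  jaw=[1,1,1,1,1,1,1,1],
)

```text
clock: 21.6
position: [0.677, 0.0943, 0.1851]
ee_rot: [0.716, 0.698, 0.0, 0.0]
ft_force: [0.2, 0.6, -0.0]
grip_width: 1.0
grasp_force: 0.0
```

```bash
python3 goal.py .6766 .095 .097
```

```text
pos [0.677  0.0943 0.1851] units [ 0.03 -0.02  3.53] yaw 88.6 q [ 0.4   0.66 -0.94  1.31  0.53  1.42 -0.54] t 21.6
```

Call:
jog_arm(
  dr=[
    [0,0,0],
    [0,0,0],
    [0,0,0],
    [0,0,0],
    [0,0,0],
    [0,0,0],
    [0,0,0],
    [0,0,0],
    [0,0,0],
    [0,0,0],
  ],
  translation=[
    [0,0,0.6],
    [0,0,0.8],
    [0,0,0.8],
    [0,0,0.7],
    [0,0,0.4],
    [0,0,0.23],
    [0,0,0],
    [0,0,0],
    [0,0,0],
    [0,0,0],
  ],
  jaw=[1,1,1,1,1,1,0,0,0,0],
  squeeze=60,
)

```text
clock: 22.6
position: [0.6772, 0.0949, 0.0968]
ee_rot: [0.716, 0.698, 0.0, 0.0]
ft_force: [-0.1, -0.5, 0.4]
grip_width: 0.33
grasp_force: 0.0
```

Call:
jog_arm(
  dr=[
    [0,0,0],
    [0,0,0],
    [0,0,0],
    [0,0,0],
  ],
  translation=[
    [0,0,0],
    [0,0,0],
    [0,0,0],
    [0,0,0],
  ],
  jaw=[0,0,0,0],
)

```text
clock: 23.0
position: [0.6773, 0.0949, 0.0967]
ee_rot: [0.716, 0.698, 0.0, 0.0]
ft_force: [0.6, -0.9, 5.6]
grip_width: 0.224
grasp_force: 58.8
```

```bash
python3 goal.py .6766 .095 .097
```

```text
pos [0.6773 0.0949 0.0967] units [ 0.   -0.03 -0.01] yaw 88.6 q [ 0.39  0.73 -0.91  1.4   0.58  1.28 -0.58] t 23.0
```

Call:
jog_arm(
  dr=[
    [0,0,0],
    [0,0,0],
    [0,0,0],
    [0,0,0],
    [0,0,0],
    [0,0,0],
    [0,0,0],
    [0,0,0],
    [0,0,0],
    [0,0,0],
  ],
  translation=[
    [0,0,-0.3],
    [0,0,-0.5],
    [0,0,-0.7],
    [0,0,-0.9],
    [0,0,-1],
    [0,0,-1],
    [0,0,-1],
    [0,0,-1],
    [0,0,-0.9],
    [0,0,-0.7],
  ],
  jaw=[0,0,0,0,0,0,0,0,0,0],
)

```text
clock: 24.0
position: [0.6767, 0.0952, 0.2992]
ee_rot: [0.715, 0.699, 0.001, 0.0]
ft_force: [0.4, 0.6, -2.7]
grip_width: 0.224
grasp_force: 58.7
```

```bash
python3 goal.py .5 -.336 .30
```

```text
pos [0.6767 0.0952 0.2992] units [-17.41  -6.65  -0.06] yaw 88.6 q [ 0.37  0.61 -0.97  1.13  0.49  1.62 -0.5 ] t 24.0
```

Call:
jog_arm(
  dr=[
    [0,0,0],
    [0,0,0],
    [0,0,0],
    [0,0,0],
    [0,0,0],
    [0,0,0],
    [0,0,0],
    [0,0,0],
    [0,0,0],
    [0,0,0],
  ],
  translation=[
    [-0.4,-0.15,0],
    [-0.7,-0.25,0],
    [-1,-0.36,0],
    [-1,-0.36,0],
    [-1,-0.36,0],
    [-1,-0.36,0],
    [-1,-0.36,0],
    [-1,-0.36,0],
    [-1,-0.36,0],
    [-1,-0.36,0],
  ],
  jaw=[0,0,0,0,0,0,0,0,0,0],
)

```text
clock: 25.0
position: [0.5879, -0.1323, 0.2955]
ee_rot: [0.716, 0.698, -0.001, -0.0]
ft_force: [0.2, 0.9, -2.3]
grip_width: 0.225
grasp_force: 58.7
```

Call:
jog_arm(
  dr=[
    [0,0,0],
    [0,0,0],
    [0,0,0],
    [0,0,0],
    [0,0,0],
    [0,0,0],
    [0,0,0],
    [0,0,0],
    [0,0,0],
    [0,0,0],
  ],
  translation=[
    [-1,-0.36,0],
    [-1,-0.36,0],
    [-1,-0.36,0],
    [-1,-0.36,0],
    [-1,-0.36,0],
    [-1,-0.36,0],
    [-1,-0.36,0],
    [-0.8,-0.3,0],
    [-0.5,-0.2,0],
    [0,0,0],
  ],
  jaw=[0,0,0,0,0,0,0,0,0,0],
)

```text
clock: 26.0
position: [0.5073, -0.3384, 0.2954]
ee_rot: [0.717, 0.697, -0.0, -0.0]
ft_force: [0.4, -0.0, -2.3]
grip_width: 0.228
grasp_force: 58.7
```

```bash
python3 goal.py .515 -.336 .30
```

```text
pos [ 0.5073 -0.3384  0.2954] units [ 0.1   0.31 -0.18] yaw 88.4 q [ 1.21  0.42 -0.95  1.36  0.34  1.53  0.26] t 26.0
```

Call:
jog_arm(
  dr=[
    [-0.5,0,0],
    [-0.8,0,0],
    [-0.8,0,0],
    [-0.8,0,0],
    [-0.8,0,0],
    [-0.8,0,0],
    [-0.5,0,0],
    [0,0,0],
  ],
  translation=[
    [0.1,0.3,0],
    [0,0,0],
    [0,0,0],
    [0,0,0],
    [0,0,0],
    [0,0,0],
    [0,0,0],
    [0,0,0],
  ],
  jaw=[0,0,0,0,0,0,0,0],
)

```text
clock: 26.8
position: [0.5158, -0.3328, 0.2955]
ee_rot: [0.705, 0.688, 0.121, 0.124]
ft_force: [-0.0, -0.2, -2.4]
grip_width: 0.224
grasp_force: 59.2
```

```bash
python3 goal.py .515 -.336 .30
```

```text
pos [ 0.5158 -0.3328  0.2955] units [-0.13  0.04 -0.18] yaw 88.6 q [ 1.57  0.2  -1.08  1.63  0.02  1.11  0.5 ] t 26.8
```

Call:
jog_arm(
  dr=[
    [-0.5,0,0],
    [-0.8,0,0],
    [-0.8,0,0],
    [-0.8,0,0],
    [-0.8,0,0],
    [-0.8,0,0],
    [-0.8,0,0],
    [-0.6,0,0],
    [-0.35,0,0],
    [0,0,0],
  ],
  translation=[
    [-0.1,0,0],
    [0,0,0],
    [0,0,0],
    [0,0,0],
    [0,0,0],
    [0,0,0],
    [0,0,0],
    [0,0,0],
    [0,0,0],
    [0,0,0],
  ],
  jaw=[0,0,0,0,0,0,0,0,0,0],
)

```text
clock: 27.8
position: [0.5165, -0.3347, 0.2952]
ee_rot: [0.661, 0.646, 0.268, 0.273]
ft_force: [0.0, -0.1, -1.8]
grip_width: 0.229
grasp_force: 59.5
```

Call:
jog_arm(
  dr=[
    [0,0,0],
    [0,0,0],
    [0,0,0],
    [0,0,0],
  ],
  translation=[
    [0,0,0],
    [0,0,0],
    [0,0,0],
    [0,0,0],
  ],
  jaw=[0,0,0,0],
)

```text
clock: 28.2
position: [0.5166, -0.3362, 0.2962]
ee_rot: [0.661, 0.646, 0.267, 0.274]
ft_force: [0.7, -0.6, -3.1]
grip_width: 0.225
grasp_force: 59.5
```

```bash
python3 goal.py .515 -.336 .30
python3 - <<'E'
from h import *
o=manip.get_obs();R=Rn.from_quat(o["ee_rot"]).as_matrix();p=o["position"]
print("normal tilt",np.degrees(np.arccos(R[2,1])),"face",p+R@[0,.01,.025],"foot",p+R@[0,0,.085],np.abs(o["joint_velocities"]).max())
c=optics.camera("scene");save(c,"pics/s2.png")
E
```

```text
pos [ 0.5166 -0.3362  0.2962] units [ 0.01  0.06 -0.15] yaw 88.6 q [ 1.93 -0.06 -1.1   1.95 -0.86  0.81  1.28] t 28.2
normal tilt 44.99786129355917 face [ 0.54135795 -0.33676234  0.28562574] foot [ 0.57670538 -0.33759299  0.23612958] 0.004276104168923754
```

View pics/s2.png

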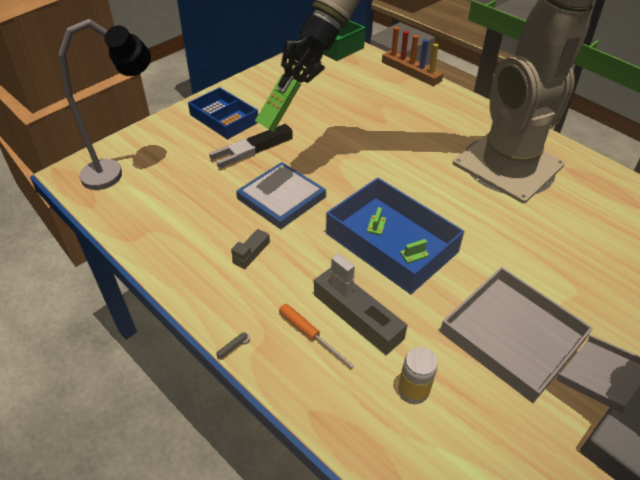

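The rib is held at about (280,100) with its rivets facing up. The brackets are in the tote at (376,220) and (415,250), the bare rib is still in its pocket, and the bystanders look untouched. The arm is still, so I'm handing in.

```bash
python3 -c "
from workcell import manip
print(manip.hand_in())"
```

```text
the job is handed in; nothing more can be done
None
```

I handed the job in at about 28 s; no verdict came back. By my last readings, both brackets were standing in the tote and the riveted rib was held still over the inspection block, face tipped 45° from straight up and foot about 205 mm above the block. The bare rib, tools and can looked untouched.

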